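Pump up the board clamp and lock it

TASK

Pump up the board clamp: with closed fingertips press its spring plunger down fully and let it come all the way back up, again and again, until the indicator pin at the front stands fully out with its dark ring showing. Only then push the lock slide on the front block all the way over towards the pump, and leave the plunger up. Grip or lift nothing, do not ram the plunger, do not push on the pin or the jaw, and leave the clamp and the things around it where they stand.

Things in the scene. Friction and masses are not known exactly. Their poses are not given: they have to be found in the camera images.
- clamp: Pump-up board clamp, loose on the bench, about 1.8 kg: grey base plate 130 x 190 x 14 mm (x, y, z). Origin: centre of its underside; -x is its front (the pin comes out there), +x its rear (jaw), z up. Pump barrel (45 mm across, 75 mm high) at x +15, y -60 mm. Aluminium front block (24 x 80 mm, top 42 mm above the bench) centred at x -50, y +48; behind it a small circuit board.
- jaw (a point): Centre of the top edge of the moving jaw (50 mm wide along y, 10 mm thick, top 42 mm above the bench), behind the board; it moves with the pin and closes on the board.
- plunger_top (a point): Centre of the flat top of the plunger's round black cap (52 mm across), on the pump barrel; 118 mm above the bench when up. It goes straight down.
- plunger (a joint): Plunger depth in m: 0 = up, 0.026 = fully down. Spring return, 3 N at the top to 9 N at the bottom. It turns hard only at the bottom stop. A stroke counts when it goes down at least 24 mm and comes back up to within 3 mm of the top; shorter strokes may move nothing.
- pin_tip (a point): Centre of the front end of the steel indicator pin (8 mm diameter, level, 28 mm above the bench), which comes out of the front block along the clamp's -x at y +48 mm.
- ram (a joint): How far the indicator pin (one piece with the jaw) is out, in m. Starts at 0 to 0.012. Each full downstroke brings it to the next of 0.006, 0.012, 0.018, 0.024, 0.030 (one less than 2 mm ahead may be skipped), where it stays. Fully out = 0.030; the dark ring then shows before the block. 3 to 5 strokes; more do nothing.
- lock_top (a point): Centre of the top of the lock slide's upright black post (12 mm diameter). The post stands from 47 to 72 mm above the bench on a flat plate that slides on top of the front block.
- lock (a joint): Lock slide in m: 0 = unlocked (post at the clamp's x -50, y +68 mm), 0.020 = locked (moved along the clamp's -y, towards the pump, to y +48 mm). 1.5 N friction plus light damping; stays where it is left.
- flux_bottle: Bystander: dropper bottle, 34 mm diameter, 105 mm high, standing loose behind the clamp. Origin: centre of its underside.
- heat_sink: Bystander: finned heat sink 30 x 40 x 22 mm, loose beside the clamp, beyond its +y end. Origin: centre of its underside.
- driver_red: Bystander: screwdriver with a red handle, 162 mm long (along its y) and 23 mm thick, loose. Origin: centre of its underside.
- pliers: Bystander: pliers 148 x 53 x 13 mm, loose. Origin: centre of their underside.

How it is judged:
On the way:
1. the indicator pin is fully out (28 mm or more) with the lock slide still open (value of joint ram above 0.028 m and value of joint lock below 0.006 m), for 0.2 s.
At the end, for the whole second after the job is handed in: Pin at least 28 of 30 mm out, lock slide at least 16 of 20 mm over, plunger back up within 3 mm, clamp level, still and within 30 mm of where it stood, bystanders within 30 mm of where they stood and the bottle upright (value of joint ram above 0.028 m and value of joint lock above 0.016 m and value of joint plunger below 0.003 m and distance of each of clamp, flux_bottle, heat_sink, driver_red, pliers from where it was at the start of the episode below 0.03 m and angle between clamp's own z axis and vertical below 0.05 rad and linear speed of clamp below 0.01 m/s and angle between flux_bottle's own z axis and vertical below 0.2 rad); the robot touches nothing.
It fails at once if the lock slide is pushed over before the pin is fully out (value of joint lock above 0.01 m and value of joint ram below 0.028 m).
It fails at once if the robot pushes on the pin or the jaw instead of pumping (contact force between any of the fingers, the arm and ram above 2 N).
It fails at once if the plunger is rammed or squeezed with more than 90 N (contact force between the fingers and plunger above 90 N).
It fails at once if the clamp is lifted, tipped or shoved away (height (world z) of clamp above 0.012 m or angle between clamp's own z axis and vertical above 0.12 rad or distance of clamp from where it was at the start of the episode above 0.04 m).
It fails at once if a bystander is lifted or knocked away, or the bottle is tipped over (angle between flux_bottle's own z axis and vertical above 0.5 rad or height (world z) of any of flux_bottle, heat_sink, driver_red, pliers above 0.02 m or distance of any of flux_bottle, heat_sink, driver_red, pliers from where it was at the start of the episode above 0.04 m).
It also fails if it takes over 48 s, if anything falls off the work surface, if the arm or the gripper's body presses on something with over 40 N, if the wrist force passes 120 N, or if a joint passes its speed limit or range.

ROBOT

A 6-joint arm with a two-finger parallel gripper is mounted at the origin on a cart in front of the work surface, level with it; the furniture and walls round the work are solid. World frame = base frame: x ahead of the robot, y to its left, z up, the work surface at z = 0. Lengths are in m, angles in rad, forces in N, time in s.
With the tool pointing down it reaches from about 0.375 to 0.825 m from the base axis. Payload 5.5 kg.
Tool frame: the origin (TCP) lies on the centre line of the jaws, within the pads' length; the fingertips stand 19 mm ahead of it and the grasp point (between the pads) is the TCP; z points along the fingers, y is the line along which they close (so a half turn about z gives the same grasp; the last joint's range is limited). The gripper opens to 85 mm and grips with 20 to 120 N. Pads are 22 mm wide; open, the fingers measure 114 mm over their backs; the gripper's body (76 mm by 85 mm) begins 54 mm behind the grasp point. The pads swing forward as they close: fully open they stand 13 mm farther back than shut.
Start: joints at [1.291, 0.314, -0.047, 1.21, 0, 1.571], TCP at [0.166, 0.577, 0.221] pointing down, gripper open.
Joint ranges: [-2.67, 2.67], [-0.69, 1.73], [-1.03, 1.25], [-2.08, 2.16], [-1.42, 1.45], [-3.14, 3.14]. Speed limits (rad/s): [2.39, 2.39, 3.01, 3.14, 3.14, 3.14].

INTERFACE

Orientations are given as [roll, pitch, yaw] about the fixed x, y, z axes, in that order (R = Rz(yaw) Ry(pitch) Rx(roll)).
In Python, from plant import read_state, get_image, camera_model, sign_off, regions_of gives the robot as it stands.
- The arm moves only by the shell command python3 -m jog 'ROWS' [FORCE]. ROWS is JSON, a list of rows, each a list of 7 numbers: the turn, a rotation vector about the tool's x, y, z in degrees, then the shift along the tool's x, y, z in m, then the closure, from -1 (fully open) to 1 (shut). In form: [[wx, wy, wz, x, y, z, grip], ...]. A call has 1 to 5 rows; each row is the pose to reach, as a shift and turn from the pose commanded when the call began, along the tool's axes at that moment; what a row does not reach only later rows make up. A row lasts 1/12 s, in which the tool goes at most 41.7 mm and 7.16 degrees, less where a joint would pass 70% of its speed; a pose out of reach is approached as far as the arm can. A call with a gripper value outside its range is refused whole. The fingers move at their own pace and stop on an object; FORCE is the grip in N (left out, the last holds). Time passes only in rows, so rows that repeat a pose let the fingers close. It gives the time, the measured TCP pose, the force, the opening and the grip force at its end, in the units of the state.
- read_state(): the state, without advancing time (a new reading comes with each control period).
- get_image(name): name is "side" or "top" or "wrist"; returns (picture, depth): 420x560x3 uint8, red, green, blue; 420x560 float32, m along the optical axis (not along the pixel's ray), 0 where there is no reading.
- camera_model(name): a dict with "mtx" (3x3 intrinsics, pixels), "extrinsics" (4x4, takes a point from camera to world coordinates). Camera axes: x right, y down, z forward; pixel columns grow to the right and rows downward; lengths in m; the calibration is good to about 2 mm. A picture is of the moment at which its call begins: read the wrist's pose just before it. camera_model takes no time and is no camera call; for the wrist camera it gives the pose at the moment of the call.
- sign_off(): hands the job in; it is judged then, once.
Trained networks look in the newest picture that a camera, given by its name, has taken for a name from the list of things; names that differ only in an ending like _2 or _b are one class to them, and where a whole thing is asked for, a point or a joint stands for the part that bears it (a point fixed in the world has none). Each returns a list of dicts, best first, with "p" (0 to 1); they miss things now and then, are a little off and sometimes report something else, mostly with a low value. They report only what shows in the picture. A call takes as long as a camera call.
- regions_of(camera, name): "mask" (420x560 bool, what is visible of it) and "bbox" ([centre column, centre row, width, height] in pixels, round what is visible of it).
The state is a dict: "clock": time; "joint_positions": joint angles; "joint_vel": joint speeds; "joint_efforts": joint torques, N m; "ee_pos": TCP position; "tcp_rot": TCP orientation; "ft_force": force on the tool from outside, world axes, zero at the start; "ft_torque": the same for the moment, N m; "opening": opening from 0.0 (shut) to 1.0 (fully open); "grip_force": force on a finger pad.
Only numpy, scipy, OpenCV 4.12 (cv2) and the standard library are available. Lean on these libraries where they do the work, as an engineer would, in place of code of your own. Each camera call takes 0.05 s, during which the arm holds its last target. There are 200 camera calls.

## Working session

There is one attempt and no reset: what is moved stays moved. The work goes in short steps, Python scripts to look and compute and a shell command to move; the robot and the scene stay as the last step left them, time stands still between calls to the robot, and variables do not carry over. Pictures are saved under pics/ and viewed, at most 10 in all, crops included, and the job is handed in when it is done.

```bash
mkdir -p pics; ls; cat > h.py <<'E'
import numpy as np, cv2
from plant import *
def cloud(cam,d=None,m=None):
    K=m or camera_model(cam)
    M=np.array(K["mtx"]);T=np.array(K["extrinsics"])
    v,u=np.indices(d.shape)
    P=np.stack([(u-M[0,2])/M[0,0]*d,(v-M[1,2])/M[1,1]*d,d],-1)
    return P@T[:3,:3].T+T[:3,3]
E
python3 - <<'E'
from h import *
s=read_state();print(s)
ims=[]
for c in ["top","side"]:
    p,d=get_image(c);cv2.imwrite(f"pics/{c}0.png",p[...,::-1]);np.savez(f"{c}0.npz",p=p,d=d)
    X=cloud(c,d)
    for n in ["clamp","jaw","plunger_top","pin_tip","lock_top","flux_bottle","heat_sink","driver_red","pliers"]:
        r=regions_of(c,n)
        for q in r[:1]:
            m=q["mask"]&(d>0);print(c,n,round(q["p"],2),np.round(q["bbox"]),m.sum(),np.round(np.median(X[m],0),3) if m.any() else None, np.round(X[m].max(0),3) if m.any() else None)
E
```

```text
pics
{'clock': 0.0, 'joint_positions': array([ 1.29101453e+00,  3.14222358e-01, -4.80942774e-02,  1.21020614e+00,
       -2.06974662e-05,  1.57080810e+00]), 'joint_vel': array([ 3.76638496e-05, -2.28749451e-03,  8.14261170e-04, -8.40922344e-04,
        1.05965789e-03, -1.07986886e-03]), 'joint_efforts': array([-9.84284161e-04, -5.39591074e+01,  3.39750767e+01,  1.92835025e-02,
       -1.02292547e-04, -5.20207077e-07]), 'ee_pos': array([0.16552618, 0.57608213, 0.21973012]), 'tcp_rot': array([-3.13986620e+00,  2.07177682e-05,  2.86179911e+00]), 'ft_force': array([0.1980321 , 0.56156539, 0.32024115]), 'ft_torque': array([ 0.02433758, -0.00960407, -0.04655111]), 'grip_force': 0.0, 'opening': 1.0035376717752853}
top clamp 0.22 [202. 197.  37.  28.] 128 [0.65  0.029 0.038] [0.672 0.103 0.047]
top jaw 0.45 [205. 191.  26.  21.] 104 [0.652 0.027 0.04 ] [0.672 0.072 0.047]
top plunger_top 0.84 [229. 220.  19.  18.] 306 [ 0.562 -0.033  0.119] [ 0.596 -0.001  0.127]
top pin_tip 0.68 [205. 193.  20.  25.] 103 [0.657 0.027 0.04 ] [0.675 0.075 0.047]
top flux_bottle 0.53 [228. 173.   9.  12.] 125 
[... 397 characters left out ...]
e jaw 0.78 [206. 279.  22.  44.] 270 [0.649 0.027 0.036] [0.705 0.107 0.047]
side plunger_top 0.77 [253. 243.  24.  24.] 380 [ 0.559 -0.032  0.12 ] [ 0.664 -0.008  0.123]
side pin_tip 0.8 [206. 278.  28.  47.] 273 [0.65  0.027 0.036] [0.705 0.107 0.047]
side lock_top 0.51 [188. 280.  19.  17.] 150 [0.613 0.1   0.051] [0.638 0.112 0.076]
side flux_bottle 0.86 [211. 234.  10.  37.] 474 [ 0.696 -0.018  0.049] [ 0.824 -0.006  0.108]
side heat_sink 0.66 [152. 264.  19.  14.] 272 [0.744 0.116 0.018] [0.779 0.138 0.026]
side driver_red 0.91 [319. 289.  11.  56.] 385 [ 0.411 -0.08   0.02 ] [ 0.484 -0.046  0.028]
side pliers 0.95 [365. 211.  49.  30.] 345 [ 0.525 -0.412  0.014] [ 0.612 -0.381  0.019]
```

```bash
python3 - <<'E'
from h import *
a=np.load("top0.npz")["p"][130:310,140:280];b=np.load("side0.npz")["p"][210:330,130:350]
a=cv2.resize(a,None,fx=3.2,fy=3.2,interpolation=3)[...,::-1];b=cv2.resize(b,None,fx=1.6*1.2,fy=1.6*1.2,interpolation=3)[...,::-1]
cv2.imwrite("pics/a.png",a);cv2.imwrite("pics/b.png",cv2.resize(np.load("side0.npz")["p"][210:330,130:350][...,::-1],None,fx=3.5,fy=3.5,interpolation=3))
E
```

```text
(no output)
```

View pics/a.png

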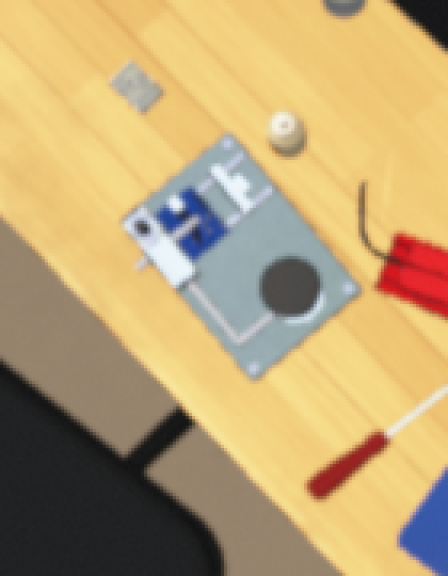

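View pics/b.png

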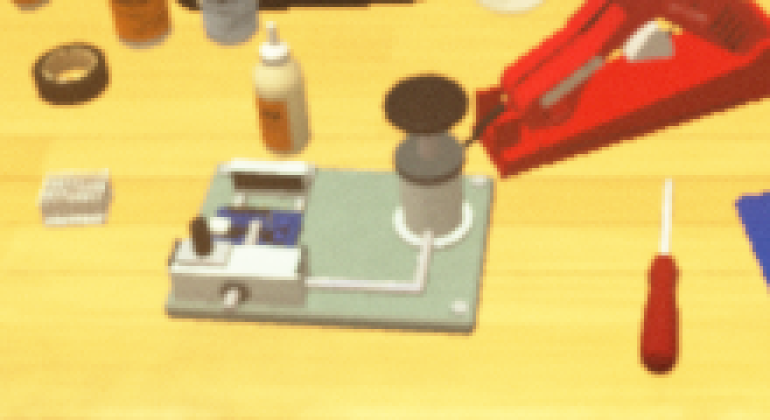

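The top view shows the clamp turned about −49°, with the cap at crop pixel (290,287) and the lock post at (143,228). The bottle stands behind the clamp, the heat sink beyond its +y end, and the screwdriver and a red tool on the −y side. I'm setting out now.

```bash
R='[0,0,0,-0.16,-0.126,-0.015,1]'
python3 -m jog '[[0,0,0,-0.032,-0.025,-0.003,1],[0,0,0,-0.064,-0.05,-0.006,1],[0,0,0,-0.096,-0.075,-0.009,1],[0,0,0,-0.128,-0.1,-0.012,1],[0,0,0,-0.16,-0.126,-0.015,1]]'
python3 -m jog '[[0,0,0,-0.032,-0.025,-0.003,1],[0,0,0,-0.064,-0.05,-0.006,1],[0,0,0,-0.096,-0.075,-0.009,1],[0,0,0,-0.128,-0.1,-0.012,1],[0,0,0,-0.16,-0.126,-0.015,1]]'
python3 -m jog '[[0,0,0,-0.032,-0.025,-0.003,1],[0,0,0,-0.064,-0.05,-0.006,1],[0,0,0,-0.096,-0.075,-0.009,1],[0,0,0,-0.128,-0.1,-0.012,1],[0,0,0,-0.16,-0.126,-0.015,1]]'
python3 -m jog '[[0,0,7,-0.03,-0.02,0,1],[0,0,14,-0.06,-0.04,0,1],[0,0,21,-0.077,-0.06,0,1],[0,0,28,-0.077,-0.06,0,1],[0,0,33,-0.077,-0.06,0,1]]'
python3 - <<'E'
from h import *
s=read_state();print(s["ee_pos"],s["tcp_rot"],s["clock"],s["opening"])
m=camera_model("wrist")
p,d=get_image("wrist");cv2.imwrite("pics/w0.png",p[...,::-1]);np.savez("w0.npz",p=p,d=d,M=m["mtx"],T=m["extrinsics"])
X=cloud("wrist",d,m)
for n in ["plunger_top","lock_top","pin_tip","jaw"]:
    for q in regions_of("wrist",n)[:1]:
        k=q["mask"]&(d>0);print(n,round(q["p"],2),np.round(q["bbox"]),k.sum(),np.round(np.median(X[k],0),4),np.round(X[k].max(0),4),np.round(X[k].min(0),4))
E
```

```text
clock: 1.42
ee_pos: [0.2854, 0.41, 0.2358]
tcp_rot: [3.141, 0.0, 2.863]
ft_force: [0.8, 0.5, 0.2]
opening: 0.298
grip_force: 0.0
clock: 1.83
ee_pos: [0.4045, 0.2445, 0.2511]
tcp_rot: [3.141, 0.001, 2.862]
ft_force: [0.9, 0.9, -0.2]
opening: -0.006
grip_force: 0.0
clock: 2.25
ee_pos: [0.5236, 0.079, 0.266]
tcp_rot: [3.141, 0.001, 2.862]
ft_force: [0.7, 1.4, 0.5]
opening: 0.001
grip_force: 0.0
clock: 2.67
ee_pos: [0.5807, 0.0, 0.2651]
tcp_rot: [-3.141, -0.0, 2.277]
ft_force: [0.3, -0.5, 0.3]
opening: 0.001
grip_force: 0.0
[5.80707135e-01 3.67571421e-05 2.65085969e-01] [-3.14111382e+00 -3.07692615e-04  2.27706673e+00] 2.6667 0.0014359750638185892
plunger_top 0.62 [246. 208.  62.  55.] 2496 [ 0.5608 -0.0326  0.1179] [ 0.61   -0.008   0.1204] [ 0.5359 -0.1069 -0.0014]
lock_top 0.73 [369. 128.  29.  19.] 519 [0.6118 0.0976 0.0478] [0.6303 0.1139 0.0742] [0.5988 0.0835 0.0439]
pin_tip 0.67 [346. 155.  47. 108.] 925 [0.6453 0.0311 0.0397] [0.6753 0.1079 0.0438] [0.5798 0.0054 0.0144]
jaw 0.67 [349. 155.  49. 110.] 926 [0.6452 0.0311 0.0397] [0.6736 0.1071 0.0438] [0.5805 0.0027 0.001 ]
```

View pics/w0.png

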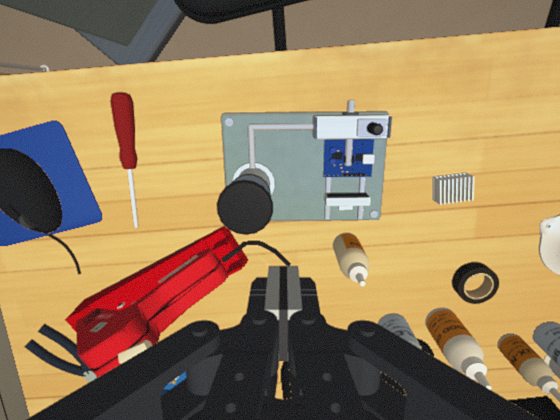

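The wrist view shows the clamp with its front upward in the picture: cap at (245,207), lock post at (375,128), pin tip at (351,102). The fingers are shut. Next I'll get accurate points.

```bash
cat > m.py <<'E'
from h import *
def analyse(d,m):
    X=cloud("wrist",d,m);c=X.reshape(-1,3)
    near=lambda p,r:np.hypot(c[:,0]-p[0],c[:,1]-p[1])<r
    a=c[near((.561,-.033),.04)&(c[:,2]>.08)]; 
    z=np.percentile(a[:,2],80); cap=a[abs(a[:,2]-z)<.005]; pc=cv2.minEnclosingCircle(cap[:,:2].astype(np.float32))
    print("cap",np.round(pc,4),round(np.median(cap[:,2]),4),np.round(cap.mean(0),4))
    b=c[near((.613,.1),.03)&(c[:,2]>.066)];print("post",len(b),np.round(b.mean(0),4),np.round(b.min(0),4),np.round(b.max(0),4))
    f=c[near((.592,.018),.13)&(abs(c[:,2]-.014)<.004)]
    r=cv2.minAreaRect(f[:,:2].astype(np.float32));print("plate",np.round(r[0],4),np.round(r[1],4),round(r[2],2))
    return c
if __name__=="__main__":
    w=np.load("w0.npz");analyse(w["d"],dict(mtx=w["M"],extrinsics=w["T"]))
E
python3 m.py
```

```text
Traceback (most recent call last):
  File "m.py", line 13, in <module>
    w=np.load("w0.npz");analyse(w["d"],dict(mtx=w["M"],extrinsics=w["T"]))
                        ~~~~~~~^^^^^^^^^^^^^^^^^^^^^^^^^^^^^^^^^^^^^^^^^^^
  File "m.py", line 7, in analyse
    print("cap",np.round(pc,4),round(np.median(cap[:,2]),4),np.round(cap.mean(0),4))
                ~~~~~~~~^^^^^^
ValueError: setting an array element with a sequence. The requested array has an inhomogeneous shape after 1 dimensions. The detected shape was (2,) + inhomogeneous part.
```

```bash
sed -i 's/np.round(pc,4)/pc/' m.py; python3 m.py
```

```text
cap ((0.5498932600021362, -0.012647835537791252), 0.02865545265376568) 0.3519 [ 0.5464 -0.0131  0.3518]
post 124 [0.6141 0.0986 0.0711] [0.6089 0.0932 0.0662] [0.6202 0.1046 0.0742]
plate [ 6.048e-01 -2.000e-04] [0.1998 0.1674] 40.38
```

```bash
sed -i 's/&(c\[:,2\]>.08)/\&(abs(c[:,2]-.11)<.03)/' m.py; python3 m.py; python3 - <<'E'
from h import *
cap=np.array([.561,-.0328]);post=np.array([.6144,.0988]);v=post-cap
psi=np.arctan2(v[1],v[0])-np.arctan2(.128,-.065);print(np.degrees(psi),np.linalg.norm(v))
s=read_state();e=s["ee_pos"];y=s["tcp_rot"][2];c,sn=np.cos(y),np.sin(y)
print(np.degrees(y));d=cap-e[:2];print("tool dxy",d@[c,sn],d@[sn,-c])
E
```

```text
cap ((0.5613313913345337, -0.03372584655880928), 0.026143083348870277) 0.118 [ 0.5608 -0.0325  0.1179]
post 124 [0.6141 0.0986 0.0711] [0.6089 0.0932 0.0662] [0.6202 0.1046 0.0742]
plate [ 6.048e-01 -2.000e-04] [0.1998 0.1674] 40.38
-49.008117664393346 0.1420215476609095
131.11987796211903
tool dxy -0.013830979212181188 -0.03723155451529834
```

```bash

python3 -m jog '[[0,0,0,-0.014,-0.037,0,1],[0,0,0,-0.014,-0.037,0.04,1],[0,0,0,-0.014,-0.037,0.08,1],[0,0,0,-0.014,-0.037,0.112,1],[0,0,0,-0.014,-0.037,0.112,1]]'
python3 -m jog '[[0,0,0,0,0,0.01,1],[0,0,0,0,0,0.017,1],[0,0,0,0,0,0.024,1],[0,0,0,0,0,0.03,1],[0,0,0,0,0,0.03,1]]'
```

```text
clock: 3.33
ee_pos: [0.5563, -0.0324, 0.1474]
tcp_rot: [-3.134, -0.007, 2.288]
ft_force: [-1.7, 0.8, -1.1]
opening: -0.002
grip_force: 0.0
clock: 3.75
ee_pos: [0.5615, -0.0328, 0.1234]
tcp_rot: [3.142, 0.0, 2.286]
ft_force: [-0.5, 0.7, -0.0]
opening: -0.003
grip_force: 0.0
```

```bash

python3 -m jog '[[0,0,0,0,0,0.003,1],[0,0,0,0,0,0.006,1],[0,0,0,0,0,0.009,1],[0,0,0,0,0,0.009,1],[0,0,0,0,0,0.009,1]]'
python3 - <<'E'
from h import *
print(read_state()["ft_force"])
p,d=get_image("side");cv2.imwrite("pics/s1.png",cv2.resize(p[190:330,130:350][...,::-1],None,fx=3.5,fy=3.5,interpolation=3))
E
```

```text
clock: 4.17
ee_pos: [0.5612, -0.033, 0.1145]
tcp_rot: [-3.141, -0.0, 2.286]
ft_force: [-0.2, -0.2, 0.1]
opening: -0.001
grip_force: 0.0
[-0.24944983 -0.18655453  0.07537229]
```

View pics/s1.png

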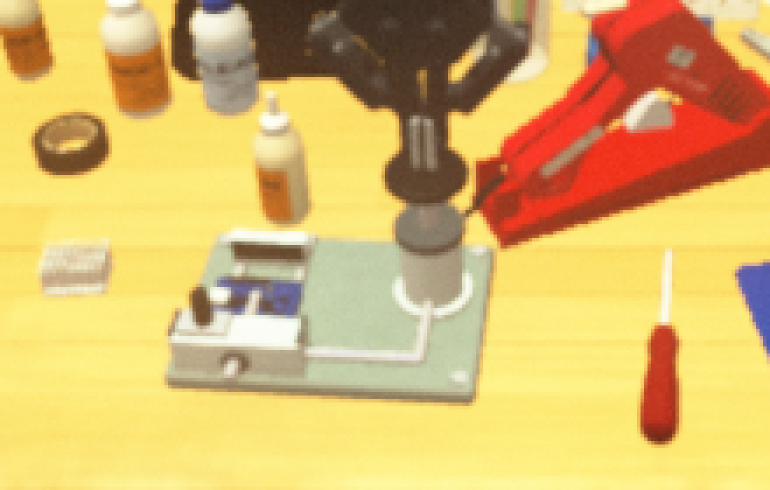

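The side view shows the fingertips over the centre of the cap at (425,172). They look only just at its surface, and there is no force yet, so I'll keep lowering and watch the force.

```bash

python3 -m jog '[[0,0,0,0,0,0.003,1],[0,0,0,0,0,0.006,1],[0,0,0,0,0,0.006,1]]'
python3 -m jog '[[0,0,0,0,0,0.003,1],[0,0,0,0,0,0.006,1],[0,0,0,0,0,0.006,1]]'
python3 - <<'E'
from h import *
p,d=get_image("side");cv2.imwrite("pics/s2.png",cv2.resize(p[190:330,200:320][...,::-1],None,fx=4,fy=4,interpolation=3))
X=cloud("side",d)
r=regions_of("side","plunger_top")[0];k=r["mask"]&(d>0);print(r["bbox"],np.median(X[k],0))
E
```

```text
clock: 4.47
ee_pos: [0.5609, -0.0329, 0.1079]
tcp_rot: [-3.141, -0.001, 2.286]
ft_force: [-0.2, -0.3, -0.1]
opening: 0.001
grip_force: 0.0
clock: 4.72
ee_pos: [0.5613, -0.0329, 0.1023]
tcp_rot: [-3.142, -0.0, 2.286]
ft_force: [-1.9, 0.0, 3.9]
opening: -0.002
grip_force: 1.9
[251.5, 246.9, 25.0, 17.5] [ 0.55327021 -0.02584631  0.11483005]
```

View pics/s2.png

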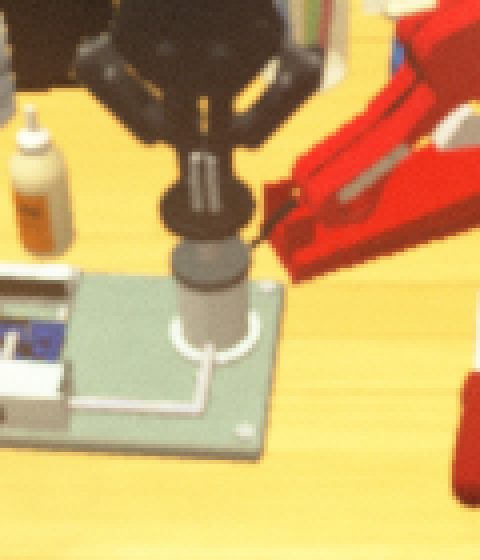

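The cap is just being touched now (3.9 N, cap centre at (207,207)), so contact is at TCP z of about 0.104. I'll press on down to the stop.

```bash

python3 -m jog '[[0,0,0,0,0,0.004,1],[0,0,0,0,0,0.008,1],[0,0,0,0,0,0.012,1],[0,0,0,0,0,0.012,1]]'
python3 -m jog '[[0,0,0,0,0,0.004,1],[0,0,0,0,0,0.008,1],[0,0,0,0,0,0.01,1],[0,0,0,0,0,0.01,1]]'
```

```text
clock: 5.15
ee_pos: [0.5615, -0.0329, 0.0906]
tcp_rot: [3.141, 0.0, 2.286]
ft_force: [-1.9, -0.3, 7.1]
opening: -0.002
grip_force: 3.3
clock: 5.48
ee_pos: [0.5616, -0.033, 0.0815]
tcp_rot: [3.141, 0.001, 2.286]
ft_force: [-3.1, -1.3, 8.5]
opening: 0.002
grip_force: 4.3
```

```bash

python3 -m jog '[[0,0,0,0,0,0.001,1],[0,0,0,0,0,0.002,1],[0,0,0,0,0,0.002,1]]'
python3 -m jog '[[0,0,0,0,0,0.001,1],[0,0,0,0,0,0.002,1],[0,0,0,0,0,0.002,1]]'
```

```text
clock: 5.73
ee_pos: [0.5617, -0.033, 0.0812]
tcp_rot: [3.14, 0.001, 2.286]
ft_force: [-7.9, 0.6, 22.8]
opening: 0.002
grip_force: 11.3
clock: 5.98
ee_pos: [0.5617, -0.033, 0.081]
tcp_rot: [3.14, 0.002, 2.286]
ft_force: [-13.5, 0.9, 36.9]
opening: 0.001
grip_force: 18.8
```

```bash

python3 -m jog '[[0,0,0,0,0,-0.01,1],[0,0,0,0,0,-0.022,1],[0,0,0,0,0,-0.034,1],[0,0,0,0,0,-0.034,1],[0,0,0,0,0,-0.034,1]]'
python3 -m jog '[[0,0,0,0,0,0.008,1],[0,0,0,0,0,0.017,1],[0,0,0,0,0,0.026,1],[0,0,0,0,0,0.031,1],[0,0,0,0,0,0.033,1]]'
python3 -m jog '[[0,0,0,0,0,0,1],[0,0,0,0,0,0,1],[0,0,0,0,0,0,1]]'
```

```text
clock: 6.4
ee_pos: [0.5619, -0.033, 0.1108]
tcp_rot: [3.141, 0.001, 2.286]
ft_force: [-0.7, 0.3, -0.0]
opening: -0.004
grip_force: 0.0
clock: 6.82
ee_pos: [0.5625, -0.033, 0.0808]
tcp_rot: [3.139, 0.002, 2.286]
ft_force: [-16.3, 1.6, 56.6]
opening: -0.001
grip_force: 28.5
clock: 7.07
ee_pos: [0.5625, -0.033, 0.081]
tcp_rot: [3.139, 0.002, 2.286]
ft_force: [-11.0, 0.9, 39.7]
opening: 0.0
grip_force: 19.8
```

```bash

python3 -m jog '[[0,0,0,0,0,-0.01,1],[0,0,0,0,0,-0.022,1],[0,0,0,0,0,-0.034,1],[0,0,0,0,0,-0.034,1],[0,0,0,0,0,-0.034,1]]'
python3 -m jog '[[0,0,0,0,0,0.008,1],[0,0,0,0,0,0.016,1],[0,0,0,0,0,0.024,1],[0,0,0,0,0,0.029,1],[0,0,0,0,0,0.032,1]]'
python3 -m jog '[[0,0,0,0,0,0.0005,1],[0,0,0,0,0,0.001,1]]'
python3 -m jog '[[0,0,0,0,0,-0.01,1],[0,0,0,0,0,-0.022,1],[0,0,0,0,0,-0.034,1],[0,0,0,0,0,-0.034,1],[0,0,0,0,0,-0.034,1]]'
python3 -m jog '[[0,0,0,0,0,0.008,1],[0,0,0,0,0,0.016,1],[0,0,0,0,0,0.024,1],[0,0,0,0,0,0.029,1],[0,0,0,0,0,0.032,1]]'
python3 -m jog '[[0,0,0,0,0,0.0005,1],[0,0,0,0,0,0.001,1]]'
python3 -m jog '[[0,0,0,0,0,-0.01,1],[0,0,0,0,0,-0.022,1],[0,0,0,0,0,-0.034,1],[0,0,0,0,0,-0.034,1],[0,0,0,0,0,-0.034,1]]'
python3 -m jog '[[0,0,0,0,0,0.008,1],[0,0,0,0,0,0.016,1],[0,0,0,0,0,0.024,1],[0,0,0,0,0,0.029,1],[0,0,0,0,0,0.032,1]]'
python3 -m jog '[[0,0,0,0,0,0.0005,1],[0,0,0,0,0,0.001,1]]'
```

```text
clock: 7.48
ee_pos: [0.5607, -0.0329, 0.1102]
tcp_rot: [-3.141, -0.001, 2.286]
ft_force: [-0.5, 0.2, -0.9]
opening: -0.001
grip_force: 0.0
clock: 7.9
ee_pos: [0.5614, -0.0329, 0.0809]
tcp_rot: [3.141, 0.0, 2.286]
ft_force: [-14.9, 1.8, 52.5]
opening: 0.0
grip_force: 26.7
clock: 8.07
ee_pos: [0.5614, -0.0329, 0.081]
tcp_rot: [3.141, 0.001, 2.286]
ft_force: [-11.8, 0.8, 40.7]
opening: -0.001
grip_force: 20.3
clock: 8.48
ee_pos: [0.5607, -0.0329, 0.1111]
tcp_rot: [-3.141, -0.001, 2.286]
ft_force: [0.0, -0.3, -0.3]
opening: -0.002
grip_force: 0.0
clock: 8.9
ee_pos: [0.5614, -0.0329, 0.0809]
tcp_rot: [3.141, 0.0, 2.286]
ft_force: [-11.0, 0.7, 44.9]
opening: -0.004
grip_force: 22.3
clock: 9.07
ee_pos: [0.5613, -0.0329, 0.0811]
tcp_rot: [3.141, 0.001, 2.286]
ft_force: [-9.7, 1.0, 31.9]
opening: -0.001
grip_force: 16.1
clock: 9.48
ee_pos: [0.5607, -0.0329, 0.1122]
tcp_rot: [-3.141, -0.001, 2.286]
ft_force: [0.3, -0.4, -0.1]
opening: 0.005
grip_force: 0.0
clock: 9.9
ee_pos: [0.5615, -0.0329, 0.081]
tcp_rot: [3.141, 0.0, 2.286]
ft_force: [-11.0, 0.9, 40.9]
opening: -0.001
grip_force: 20.5
clock: 10.07
ee_pos: [0.5614, -0.033, 0.0812]
tcp_rot: [3.141, 0.0, 2.286]
ft_force: [-6.8, 1.3, 23.2]
opening: -0.002
grip_force: 11.9
```

Five strokes are done. I'll rise and check the pin.

```bash

python3 -m jog '[[0,0,0,0,0,-0.015,1],[0,0,0,0,0,-0.05,1],[0,0,0,0,0,-0.09,1],[0,0,0,0,0,-0.13,1],[0,0,0,0,0,-0.17,1]]'
python3 -m jog '[[0,0,0,0,0,0,1],[0,0,0,0,0,0,1]]'
python3 - <<'E'
from m import *
s=read_state();print(s["ee_pos"],s["tcp_rot"],s["clock"])
m=camera_model("wrist");p,d=get_image("wrist");np.savez("w1.npz",p=p,d=d,M=m["mtx"],T=m["extrinsics"])
analyse(d,m)
cv2.imwrite("pics/w1.png",cv2.resize(p[60:260,190:430][...,::-1],None,fx=3,fy=3,interpolation=3))
E
```

```text
clock: 10.48
ee_pos: [0.56, -0.0329, 0.2499]
tcp_rot: [-3.139, -0.003, 2.286]
ft_force: [0.4, -0.3, 0.2]
opening: -0.0
grip_force: 0.0
clock: 10.65
ee_pos: [0.5625, -0.033, 0.2514]
tcp_rot: [3.14, 0.002, 2.286]
ft_force: [0.4, 0.4, -1.0]
opening: 0.002
grip_force: 0.0
[ 0.56252586 -0.03302025  0.25144725] [3.13952744e+00 1.93937748e-03 2.28580023e+00] 10.65
cap ((0.5615007877349854, -0.0335746705532074), 0.02602478116750717) 0.118 [ 0.5606 -0.0328  0.1179]
post 139 [0.6138 0.0982 0.0711] [0.6092 0.093  0.0662] [0.6196 0.1038 0.0742]
plate [ 0.6057 -0.0016] [0.1999 0.1691] 40.99
```

View pics/w1.png

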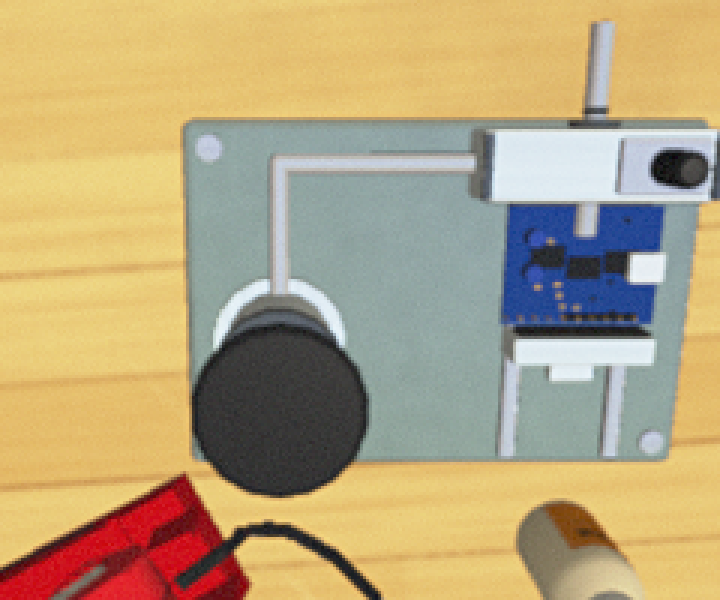

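The pin (tip at (600,22)) stands well out with its dark ring at (597,110), the jaw is on the board, and the plunger is up. Contact came about 30 mm lower than the stated tip length implies, so I'll measure the fingertips before working at the post.

```bash
python3 - <<'E'
from h import *
w=np.load("w1.npz");d=w["d"];X=cloud("w",d,dict(mtx=w["M"],extrinsics=w["T"]))
e=np.array([.5625,-.033,.2514]);y=2.2858;A=np.array([[np.cos(y),np.sin(y),0],[np.sin(y),-np.cos(y),0],[0,0,-1]])
T=(X-e)@A.T  # tool coords
k=(d>0)&(X[...,2]>.15)&(abs(T[...,1])<.03)&(abs(T[...,0])<.06)
for lo in np.arange(-.1,.03,.01):
    q=T[k&(T[...,2]>=lo)&(T[...,2]<lo+.01)]
    if len(q):print(round(lo,2),len(q),np.round(q.min(0),4),np.round(q.max(0),4))
# side view
p,ds=get_image("side");S=(cloud("side",ds)-e)@A.T
k=(ds>0)&(abs(S[...,1])<.05)&(abs(S[...,0])<.05)
for lo in np.arange(-.06,.04,.01):
    q=S[k&(S[...,2]>=lo)&(S[...,2]<lo+.01)]
    if len(q):print("s",round(lo,2),len(q),np.round(q.min(0),4),np.round(q.max(0),4))
cv2.imwrite("pics/s3.png",cv2.resize(p[140:320,170:330][...,::-1],None,fx=3.3,fy=3.3,interpolation=3))
E
```

```text
-0.1 3806 [ 0.0092 -0.0241 -0.0986] [ 0.0192  0.0217 -0.09  ]
-0.09 3955 [ 0.0064 -0.0233 -0.09  ] [ 0.019   0.0208 -0.08  ]
-0.08 2769 [-0.0096 -0.03   -0.08  ] [ 0.0188  0.03   -0.07  ]
-0.07 6360 [-0.0122 -0.03   -0.07  ] [ 0.0151  0.03   -0.06  ]
-0.06 2396 [-0.012  -0.0298 -0.06  ] [ 0.0149  0.03   -0.05  ]
-0.05 1188 [-0.0108 -0.0148 -0.05  ] [ 0.0127  0.0124 -0.04  ]
-0.04 947 [ 0.0064 -0.0148 -0.04  ] [ 0.0127  0.0124 -0.03  ]
-0.03 756 [ 0.0061 -0.0148 -0.03  ] [ 0.0123  0.0124 -0.02  ]
-0.02 224 [ 0.0066 -0.0131 -0.02  ] [ 0.0122  0.0115 -0.0143]
s -0.06 113 [-0.0056 -0.0309 -0.06  ] [ 0.0158  0.0284 -0.05  ]
s -0.05 74 [-0.0066 -0.0155 -0.05  ] [ 0.0143  0.0119 -0.0401]
s -0.04 78 [-0.0061 -0.0154 -0.0399] [ 0.0133  0.0115 -0.0301]
s -0.03 71 [-0.0039 -0.0152 -0.0297] [ 0.0142  0.0119 -0.0206]
s -0.02 33 [ 0.0052 -0.0122 -0.0199] [ 0.0129  0.0102 -0.0118]
```

View pics/s3.png

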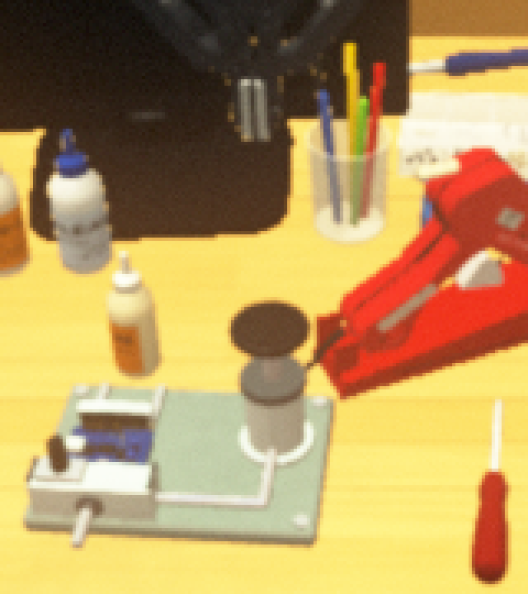

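The fingertips are actually about 12 mm behind the reported TCP, and this agrees with the contact height. I'll move beyond the post on its +y side and come down.

```bash

python3 -m jog '[[0,0,0,0.015,0.036,0,1],[0,0,0,0.03,0.072,0,1],[0,0,0,0.045,0.108,0,1],[0,0,0,0.06,0.144,0,1],[0,0,0,0.065,0.158,0,1]]'
python3 -m jog '[[0,0,0,0,0,0.035,1],[0,0,0,0,0,0.07,1],[0,0,0,0,0,0.105,1],[0,0,0,0,0,0.13,1],[0,0,0,0,0,0.13,1]]'
python3 - <<'E'
from h import *
s=read_state();e=s["ee_pos"];y=s["tcp_rot"][2];A=np.array([[np.cos(y),np.sin(y)],[np.sin(y),-np.cos(y)]])
print(e,s["tcp_rot"],"post in tool",A@(np.array([.614,.0985])-e[:2]))
m=camera_model("wrist");p,d=get_image("wrist");X=cloud("w",d,m)
k=(d>0)&(np.hypot(X[...,0]-.614,X[...,1]-.0985)<.03)&(X[...,2]>.06)&(X[...,2]<.08);q=X[k];print(len(q),q.min(0),q.max(0))
cv2.imwrite("pics/w2.png",p[...,::-1])
E
```

```text
clock: 11.17
ee_pos: [0.638, 0.1239, 0.2466]
tcp_rot: [-3.139, -0.004, 2.289]
ft_force: [-1.5, -0.4, 0.4]
opening: -0.001
grip_force: 0.0
clock: 11.58
ee_pos: [0.6315, 0.1186, 0.1112]
tcp_rot: [-3.129, -0.008, 2.286]
ft_force: [-1.2, -0.8, -1.5]
opening: 0.003
grip_force: 0.0
[0.63152692 0.1186352  0.11122912] [-3.12878255 -0.00750123  2.28598043] post in tool [-0.00370813 -0.02643613]
364 [0.60925305 0.09348608 0.0602027 ] [0.62085734 0.10536519 0.07400274]
```

View pics/w2.png

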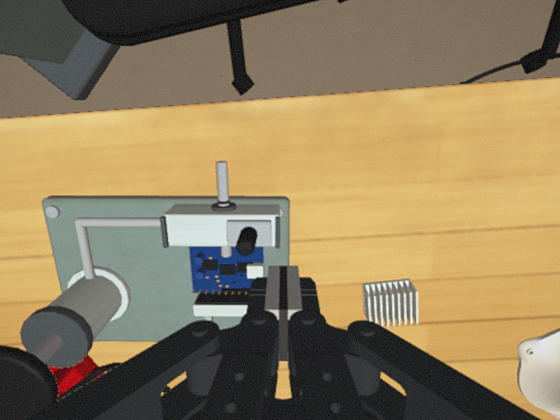

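The post is in view at (246,238), with the fingers beyond it on the +y side. I'll let the arm settle and then lower.

```bash

python3 -m jog '[[0,0,0,0,0,0.02,1],[0,0,0,0,0,0.04,1],[0,0,0,0,0,0.04,1],[0,0,0,0,0,0.04,1]]'
python3 - <<'E'
from h import *
s=read_state();e=s["ee_pos"];y=s["tcp_rot"][2];A=np.array([[np.cos(y),np.sin(y)],[np.sin(y),-np.cos(y)]])
print(e,s["tcp_rot"],"post in tool",A@(np.array([.6145,.099])-e[:2]))
E
```

```text
clock: 11.97
ee_pos: [0.6375, 0.1195, 0.0808]
tcp_rot: [-3.14, -0.001, 2.286]
ft_force: [0.2, -0.2, 0.6]
opening: -0.003
grip_force: 0.0
[0.63748944 0.1195258  0.08079388] [-3.14031724e+00 -7.27514513e-04  2.28568936e+00] post in tool [-0.00042991 -0.03081619]
```

```bash

python3 -m jog '[[0,0,0,0,0,0.02,1],[0,0,0,0,0,0.036,1],[0,0,0,0,0,0.036,1],[0,0,0,0,0,0.036,1]]'
python3 -m jog '[[0,0,0,0,-0.005,0,1],[0,0,0,0,-0.009,0,1],[0,0,0,0,-0.013,0,1],[0,0,0,0,-0.013,0,1]]'
python3 -m jog '[[0,0,0,0,-0.004,0,1],[0,0,0,0,-0.008,0,1],[0,0,0,0,-0.012,0,1],[0,0,0,0,-0.015,0,1],[0,0,0,0,-0.015,0,1]]'
python3 - <<'E'
from h import *
s=read_state();e=s["ee_pos"];y=s["tcp_rot"][2];A=np.array([[np.cos(y),np.sin(y)],[np.sin(y),-np.cos(y)]])
print(e,s["tcp_rot"],"start post in tool",A@(np.array([.6145,.099])-e[:2]),"force tool",A@s["ft_force"][:2])
E
```

```text
clock: 12.3
ee_pos: [0.6383, 0.1197, 0.0458]
tcp_rot: [3.141, 0.0, 2.286]
ft_force: [0.3, 0.1, 1.0]
opening: 0.0
grip_force: 0.0
clock: 12.63
ee_pos: [0.6285, 0.1108, 0.046]
tcp_rot: [3.14, 0.001, 2.285]
ft_force: [0.1, 0.1, -0.2]
opening: -0.001
grip_force: 0.3
clock: 13.05
ee_pos: [0.6162, 0.1008, 0.0446]
tcp_rot: [-3.141, -0.0, 2.285]
ft_force: [0.3, 0.1, 0.7]
opening: -0.003
grip_force: 0.2
[0.61618085 0.10079545 0.04456412] [-3.14096024e+00 -1.18622491e-04  2.28542217e+00] start post in tool [-0.00025465 -0.00244623] force tool [-0.10015471  0.30754916]
```

```bash

python3 -m jog '[[0,0,0,0,-0.001,0,1],[0,0,0,0,-0.002,0,1],[0,0,0,0,-0.002,0,1]]'
python3 - <<'E'
from h import *
p,d=get_image("side");X=cloud("side",d)
for n in ["lock_top"]:
    for q in regions_of("side",n)[:1]:
        k=q["mask"]&(d>0)&(X[...,2]>.045)&(X[...,2]<.08);print(q["p"],q["bbox"],np.round(np.median(X[k],0),4))
cv2.imwrite("pics/s4.png",cv2.resize(p[230:330,160:290][...,::-1],None,fx=5,fy=5,interpolation=3))
E
```

```text
clock: 13.3
ee_pos: [0.6155, 0.1002, 0.0446]
tcp_rot: [3.141, -0.0, 2.286]
ft_force: [1.8, 1.3, 1.2]
opening: 0.0
grip_force: 1.0
0.72 [198.6, 279.8, 18.5, 17.7] [0.5975 0.0876 0.0506]
```

View pics/s4.png

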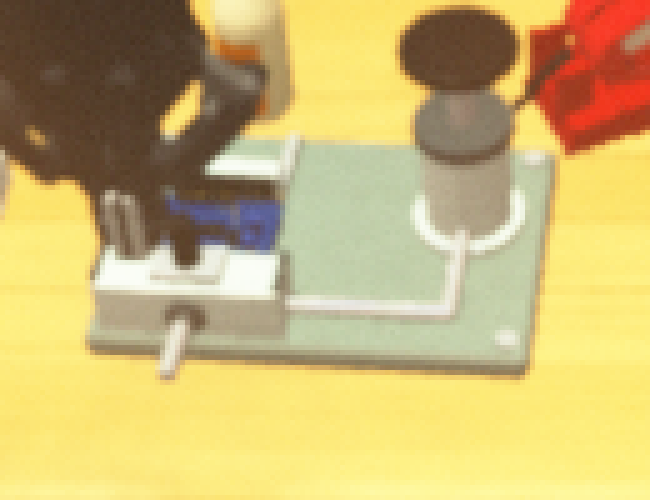

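The post (185,240) now stands in line with the pin (180,320), in the middle of the block. I'll give it one small last push to find the stop.

```bash

python3 -m jog '[[0,0,0,0,-0.0007,0,1],[0,0,0,0,-0.0014,0,1],[0,0,0,0,-0.0014,0,1]]'
```

```text
clock: 13.65
ee_pos: [0.6153, 0.1, 0.0447]
tcp_rot: [3.139, -0.0, 2.286]
ft_force: [4.7, 3.6, -2.0]
opening: 0.001
grip_force: 2.9
```

The stop is felt: 6 N with almost no movement. Now I'll back off, rise and check.

```bash

python3 -m jog '[[0,0,0,0,0.01,0,1],[0,0,0,0,0.022,0,1],[0,0,0,0,0.022,-0.03,1],[0,0,0,0,0.022,-0.07,1],[0,0,0,0,0.022,-0.11,1]]'
python3 -m jog '[[0,0,0,0,0,-0.04,1],[0,0,0,0,0,-0.06,1],[0,0,0,0,0,-0.06,1],[0,0,0,0,0,-0.06,1]]'
python3 - <<'E'
from h import *
m=camera_model("wrist");p,d=get_image("wrist");X=cloud("w",d,m)
k=(d>0)&(np.hypot(X[...,0]-.6,X[...,1]-.086)<.03)&(X[...,2]>.062)&(X[...,2]<.08);q=X[k];print("post",(q.min(0)+q.max(0))/2,np.linalg.norm(((q.min(0)+q.max(0))/2)[:2]-[.6147,.0986]))
k=(d>0)&(np.hypot(X[...,0]-.561,X[...,1]+.033)<.04)&(abs(X[...,2]-.11)<.03);q=X[k];print("cap",(q.min(0)+q.max(0))/2)
p,d2=get_image("side")
X=cloud("side",d2)
for n in ["plunger_top","flux_bottle","heat_sink","driver_red","pliers"]:
    for r in regions_of("side",n)[:1]:
        k=r["mask"]&(d2>0);print(n,r["bbox"],np.round(np.median(X[k],0),3))
cv2.imwrite("pics/s5.png",cv2.resize(p[210:330,130:350][...,::-1],None,fx=3.5,fy=3.5,interpolation=3))
E
```

```text
clock: 14.07
ee_pos: [0.629, 0.1133, 0.1539]
tcp_rot: [-3.137, -0.002, 2.286]
ft_force: [0.9, 0.1, 1.0]
opening: 0.002
grip_force: 0.0
clock: 14.4
ee_pos: [0.6316, 0.1137, 0.2159]
tcp_rot: [3.14, 0.001, 2.286]
ft_force: [-0.6, 0.2, -0.3]
opening: 0.002
grip_force: 0.0
post [0.60010274 0.0869016  0.06791907] 0.01870648830836379
cap [ 0.5615016  -0.03261097  0.1001582 ]
plunger_top [252.4, 243.2, 24.4, 22.6] [ 0.559 -0.032  0.12 ]
flux_bottle [212.1, 236.9, 13.9, 37.7] [ 0.694 -0.018  0.051]
heat_sink [153.1, 264.6, 16.8, 13.8] [0.745 0.116 0.019]
driver_red [320.1, 289.2, 12.3, 54.5] [ 0.409 -0.077  0.021]
pliers [365.3, 212.2, 47.8, 34.3] [ 0.528 -0.412  0.013]
```

View pics/s5.png

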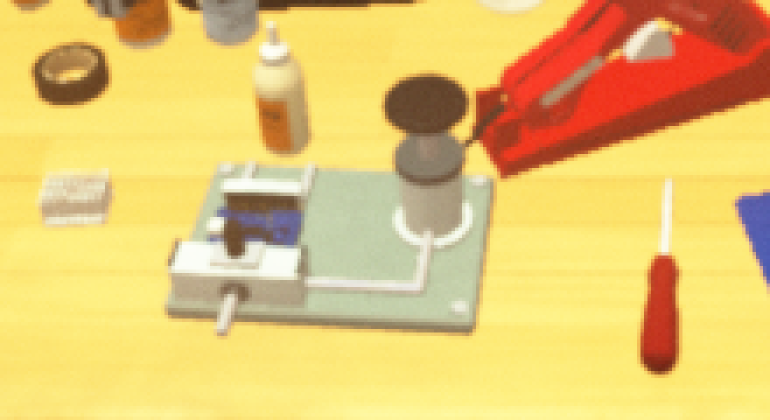

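The lock post (233,235) is over, in line with the pin; the plunger cap (427,103) is up. The bystanders haven't moved and the arm is clear, so I'm handing in.

```bash
python3 -c "
from plant import *
print(sign_off())"
```

```text
the job is handed in; nothing more can be done
None
```

Job handed in: after five full strokes the pin was fully out with its dark ring showing, then the lock slide was pushed to its stop (about 19 of 20 mm by camera). The plunger is up and nothing around the clamp moved noticeably; the hand-in gave no verdict.

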